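# Draw the comb out of the shallow drawer

## Robot

A 6-joint arm with a two-finger parallel gripper is mounted at the origin on the work surface. World frame = base frame: x ahead of the robot, y to its left, z up, the work surface at z = 0. Lengths are in m, angles in rad, forces in N, time in s.
With the tool pointing down it reaches from about 0.325 to 0.75 m from the base axis. Payload 7.6 kg.
Tool frame: the origin (TCP) lies midway between the tips of the shut fingers; the grasp point (between the pads) lies 19 mm behind it; z points along the fingers, y is the line along which they close (so a half turn about z gives the same grasp; the last joint's range is limited). The gripper opens to 85 mm and grips with 20 to 120 N. Pads are 22 mm wide; open, the fingers measure 114 mm over their backs; the gripper's body (76 mm by 85 mm) begins 54 mm behind the grasp point. The pads swing forward as they close: fully open they stand 13 mm farther back than shut.
Start: joints at [1.112, 0.052, 1.401, -0, 1.689, -0.07], TCP at [0.199, 0.486, 0.231] pointing down, gripper open.
Joint ranges: [-2.9, 2.9], [-0.91, 2.17], [0.12, 2.37], [-1.06, 4.2], [0.26, 2.73], [-2.93, 2.93]. Speed limits (rad/s): [2.57, 2.57, 3.01, 3.14, 3.14, 3.14].

## Interface

Orientations are given as a unit quaternion [x, y, z, w].
In Python, from plant import * gives the robot as it stands.
- The arm moves only by the shell command python3 -m crank 'ROWS' [FORCE]. ROWS is JSON, a list of rows, each a list of 7 numbers: the shift along the tool's x, y, z in units of 4 cm (1.0 is 4 cm), then the turn, a rotation vector about the tool's x, y, z in units of 0.12 rad (1.0 is 0.12 rad), then the closure, from 0 (fully open) to 1 (shut). In form: [[x, y, z, ax, ay, az, gripper], ...]. A call has 1 to 10 rows; each row shifts and turns the commanded pose from where the row before left it, along the tool's axes as they then stand; what a row does not reach is not made up. A row lasts 1/12 s, in which the tool goes at most 41.7 mm and 7.16 degrees, less where a joint would pass 70% of its speed; a pose out of reach is approached as far as the arm can. A call with a number of a shift or a turn outside -1 to 1 is refused whole. A call with a gripper value outside its range is refused whole. The fingers move at their own pace and stop on an object; FORCE is the grip in N (left out, the last holds). Time passes only in rows, so rows that do not move let the fingers close. It gives the time, the measured TCP pose, the force, the opening and the grip force at its end, in the units of the state.
- sense(): the state, without advancing time (a new reading comes with each control period).
- capture(name): name is "side" or "top" or "wrist"; returns a dict with "color" (400x640x3 uint8, red, green, blue), "z_map" (400x640 float32, m along the optical axis (not along the pixel's ray), 0 where there is no reading), "fx", "fy", "cx", "cy" (pixels), "origin" and "attitude" of the camera in the world; the wrist camera has in their place "T_tool_cam" (4x4, takes a point from camera to tool coordinates, whose origin is the TCP and whose axes are the flange's). Camera axes: x right, y down, z forward; pixel columns grow to the right and rows downward; lengths in m; the calibration is good to about 2 mm. A picture is of the moment at which its call begins: read the wrist's pose just before it.
- close_job(): hands the job in; it is judged then, once.
The state is a dict: "t": time; "q": joint angles; "joint_vel": joint speeds; "tau": joint torques, N m; "eef_pos": TCP position; "orientation": TCP orientation; "ft_force": force on the tool from outside, world axes, zero at the start; "moment": the same for the moment, N m; "finger_gap": finger opening in m; "grip_force": force on a finger pad.
Only numpy, scipy, OpenCV 4.12 (cv2) and the standard library are available. Lean on these libraries where they do the work, as an engineer would, in place of code of your own. Each camera call takes 0.05 s, during which the arm holds its last target. There are 200 camera calls.

## Task

Pull the drawer of the small wooden box open as far as it goes, then take the comb out: it is longer than the gap between the drawer's front and the box, so lift its handle end first and draw it out on the slant. Finish with the comb held in the gripper, all of it a hand's width above the top of the box and still (do not put it down), with the drawer left open and everything else on the sill, and the cap on the box, left standing where it is.

Things in the scene. Friction and masses are not known exactly. Their poses are not given: they have to be found in the camera images.
- box: small wooden box, 260 (x) x 160 (y) x 70 mm high, fixed to the sill; origin at the centre of its underside; its -x face is the open front with the drawer, roughly towards the robot. Its top board is 12 mm thick, underside 58 mm above the sill
- box_edge (a point): middle of the lower front edge of the box's top board (58 mm above the sill), under which the comb has to come out; axes as the box's
- drawer (a joint): how far the drawer is pulled out of the box along the box's -x, in m: 0 shut, 0.125 fully out against its stop; slides with 1 to 3 N and stays where it is left. Begins a little open
- knob (a point): centre of the round steel knob on the drawer front, 24 mm across and 22 mm long (along x), 42 mm above the sill, its centre 28 mm out from the front panel; can be pinched from above across y
- drawer_floor (a point): on the drawer's floor (14 mm above the sill) at the middle of the inner face of the drawer's front panel; moves with the drawer, axes as the box's, +x into the drawer. Inside, the drawer is 122 mm wide and 234 mm long; side walls 6 mm thick, top 56 mm above the sill; front panel 12 mm thick, 160 mm wide, top level with the box's top (70 mm above the sill). Fully out, the gap between front panel and box is 125 mm
- comb_center (a point): middle, halfway up, of the black plastic handle comb, 200 mm long, 30 to 55 g, lying flat on the drawer's floor, lengthwise in the drawer with its handle to the front; x runs along it from the handle to the toothed end, z up
- comb_handle (a point): centre of the comb's handle, 60 mm from the comb's middle: 80 mm long, 20 mm wide, 11 mm thick; 5.5 mm above the drawer's floor
- comb_butt (a point): free end of the comb's handle, 100 mm from the middle
- comb_end (a point): far (toothed) end of the comb, 100 mm from the middle; the toothed half is 36 mm wide and 8 mm thick and begins under the box's top
- cap: steel cocktail shaker cap, 48 mm across, 52 mm high, standing about the middle of the box's top; origin under its centre; leave it standing
- dish: green glass olive dish with olives, 130 mm across, 42 mm high, beside the box; origin under its centre; leave alone
- soapholder: white plastic soap holder with a bar of soap and a spring clip, 84 x 120 mm, 65 mm high, beside the box (on the other side from the dish); origin under its centre; leave alone
- shaker: steel cocktail shaker without its cap, 88 mm across, 182 mm high, to the right; origin under its centre; leave alone
- tumbler: drinking glass, 72 mm across, 95 mm high, to the left; origin under its centre; leave alone
- nailbrush: wooden nail brush, 95 x 38 x 34 mm, to the right; origin under its centre; leave alone
Mind the look-alikes: they are no part of the job. Of the things shaped like the cap, the steel one is meant.

How it is judged:
By the outcome, as a careful person would: the job done as asked, in the order asked, and still so for the second after the job is handed in, while the arm keeps its last pose, push and grip.
It also fails if it takes over 50 s, if anything falls off the work surface, if the arm or the gripper's body presses on something with over 40 N, if the wrist force passes 120 N, or if a joint passes its speed limit or range.

## Working session

There is one attempt and no reset: what is moved stays moved. The work goes in short steps, Python scripts to look and compute and a shell command to move; the robot and the scene stay as the last step left them, time stands still between calls to the robot, and variables do not carry over. Pictures are saved under pics/ and viewed, at most 10 in all, crops included, and the job is handed in when it is done.

```bash
ls; mkdir -p pics; cat > h.py <<'E'
from plant import *
import numpy as np, cv2
from scipy.spatial.transform import Rotation as R
def pose():
    s=sense(); T=np.eye(4); T[:3,:3]=R.from_quat(s["orientation"]).as_matrix(); T[:3,3]=s["eef_pos"]; return T
def cam(name):
    P=pose(); c=capture(name)
    if name=="wrist": T=P@np.array(c["T_tool_cam"])
    else:
        T=np.eye(4); a=np.array(c["attitude"]); T[:3,:3]=a if a.shape==(3,3) else R.from_quat(a).as_matrix(); T[:3,3]=c["origin"]
    c["T"]=T; return c
def cloud(c):
    v,u=np.mgrid[0:400,0:640]; z=c["z_map"]
    p=np.stack([(u-c["cx"])/c["fx"]*z,(v-c["cy"])/c["fy"]*z,z],-1)
    return p@c["T"][:3,:3].T+c["T"][:3,3]
def ray(c,u,v,h):
    d=c["T"][:3,:3]@np.array([(u-c["cx"])/c["fx"],(v-c["cy"])/c["fy"],1]); o=c["T"][:3,3]
    return o+d*(h-o[2])/d[2]
def save(c,n): cv2.imwrite("pics/"+n+".png",c["color"][:,:,::-1])
E
python3 - <<'E'
from h import *
for n in("top","side"):
    c=cam(n); save(c,n+"0"); print(n,c["origin"],c["attitude"],c["fx"])
    np.savez(n+"0.npz",**{k:np.array(v) for k,v in c.items()})
print(sense())
E
```

```text
pics
top [ 0.45944076 -0.07479907  1.38128643] [ 0.70777153 -0.70454421  0.04155472 -0.03082391] 412.0740023239513
side [ 0.30547618 -0.78995533  0.77182071] [ 0.89721424 -0.17916098  0.07758215 -0.39609211] 383.8473908558789
{'t': 0.1, 'q': array([ 1.11169264e+00,  5.27475951e-02,  1.40161445e+00, -1.89588820e-05,
        1.68859576e+00, -7.03230653e-02]), 'joint_vel': array([-0.00015085, -0.00038298, -0.00180545,  0.00275109, -0.00113477,
       -0.00103456]), 'tau': array([ 1.47154264e-03, -3.82579565e+01, -3.60986423e+01, -6.78079255e-05,
        4.78131129e-03, -2.18944670e-06]), 'eef_pos': array([0.19888362, 0.48558386, 0.23057477]), 'orientation': array([ 1.93169409e-01,  9.81165182e-01, -6.61261954e-04, -1.69497214e-04]), 'ft_force': array([0.46308857, 0.7023216 , 0.29425332]), 'moment': array([-0.01990576,  0.04807203,  0.01362156]), 'grip_force': 0.0, 'finger_gap': 0.08557655422414416}
```

View pics/top0.png

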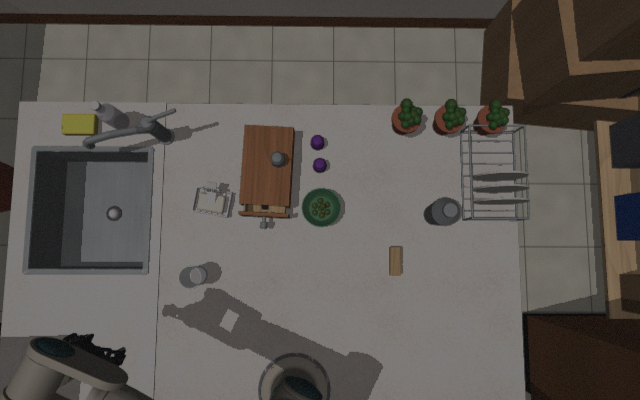

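View pics/side0.png

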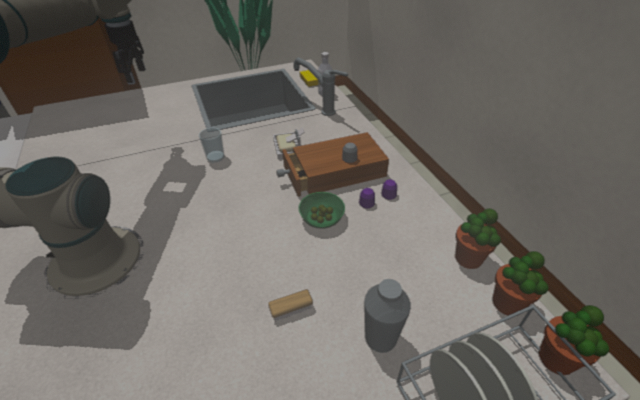

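The top view shows the box at (242–294, 125–207), the drawer front at (265,211), the knob at (265,223) and the steel cap on the box at (278,158). The dish is at (321,207), the soap holder at (212,201), the tumbler at (195,275), the brush at (395,260) and the shaker at (442,211). Look-alikes for the cap are the two purple caps at (317,142) and (320,165); the steel one on the box is meant. The knob at (265,223) is the only knob.

```bash
python3 - <<'E'
from h import *
c=dict(np.load("top0.npz")); P=cloud(c)
m=(P[...,2]>0.06)&(P[...,2]<0.08); m[:110]=0;m[235:]=0;m[:,:232]=0;m[:,302:]=0
n,l,s,ce=cv2.connectedComponentsWithStats(m.astype(np.uint8),connectivity=4)
for i in range(1,n):
    if s[i,4]<15: continue
    q=P[l==i][:,:2].astype(np.float32); r=cv2.minAreaRect(q); print(s[i],r,P[l==i][:,2].mean()); print(cv2.boxPoints(r))
k=(P[...,2]>0.03)&(P[...,2]<0.06); k[:217]=0;k[230:]=0;k[:,:250]=0;k[:,285:]=0
print("knob",P[k].mean(0),k.sum()); v,u=np.nonzero(k); print(u.min(),u.max(),v.min(),v.max(),ray(c,265.5,223,.054))
cv2.imwrite("pics/crop.png",cv2.resize(c["color"][110:235,180:350,::-1],None,fx=4,fy=4,interpolation=cv2.INTER_CUBIC))
E
```

```text
[ 239  125   55   82 3771] ((0.7212821245193481, 0.09202265739440918), (0.16138772666454315, 0.26051974296569824), 87.2470932006836) 0.07007328472549276
[[0.58729696 0.01767814]
 [0.84751606 0.0051657 ]
 [0.8552673  0.16636717]
 [0.5950482  0.17887962]]
[238 211  51   7 197] ((0.5619651079177856, 0.0988442674279213), (0.15876835584640503, 0.01339512225240469), 87.71690368652344) 0.06931203890487495
[[0.55211043 0.01978992]
 [0.5654949  0.01925629]
 [0.5718198  0.17789862]
 [0.5584353  0.17843224]]
knob [0.53674118 0.09518597 0.0487084 ] 78
260 279 217 228 [0.53422642 0.09206248 0.054     ]
```

View pics/crop.png

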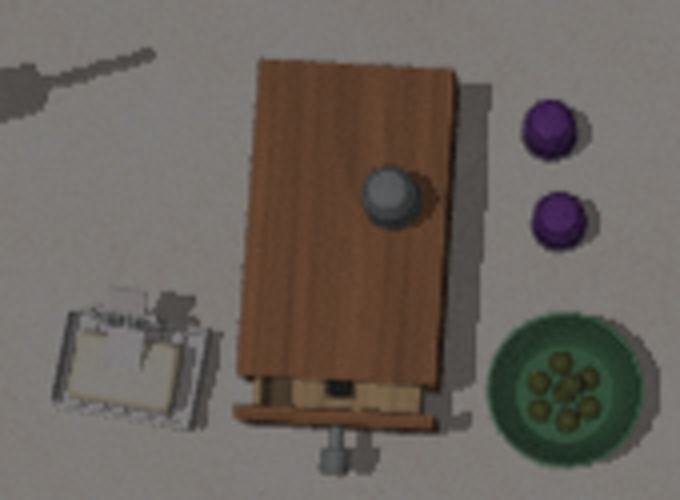

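The crop confirms the choice: knob at about (264,223) in the full image, steel cap on the box, and the comb's dark butt visible in the gap at (265,207). Next I set out to above the knob.

```bash
cat >> h.py <<'E'
def go(x,y,z,yaw=-2.6,pitch=0):
    # units to reach TCP target: tool down, tool y along box y; pitch leans body to +x (deg)
    T=pose(); b=R.from_euler('z',yaw,degrees=True); 
    G=(b*R.from_euler('y',pitch,degrees=True)).as_matrix()@np.diag([-1,1,-1.])
    M=T[:3,:3]; print("shift",np.round(M.T@(np.array([x,y,z])-T[:3,3])/.04,2),"turn",np.round(R.from_matrix(M.T@G).as_rotvec()/.12,2),"tcp",T[:3,3].round(4))
E
python3 -m crank '[[-0.8,-0.42,0,0,0,0,0],[-0.8,-0.42,0,0,0,0,0],[-0.8,-0.42,0,0,0,0,0],[-0.8,-0.42,0,0,0,0,0],[-0.8,-0.42,0,0,0,0,0],[-0.8,-0.42,0,0,0,0,0],[-0.8,-0.42,0,0,0,0,0]]' 40; python3 -m crank '[[-0.8,-0.42,0,0,0,0,0],[-0.8,-0.42,0,0,0,0,0],[-0.8,-0.42,0,0,0,0,0],[-0.8,-0.42,0,0,0,0,0],[-0.8,-0.42,0,0,0,0,0],[-0.8,-0.42,0,0,0,0,0],[0,0,0,0,0,-0.95,0],[0,0,0,0,0,-0.95,0],[0,0,0,0,0,-0.95,0],[0,0,0,0,0,0,0]]'
python3 - <<'E'
from h import *
go(.529,.10,.15)
c=cam("wrist"); save(c,"w1"); P=cloud(c); np.savez("w1.npz",**{k:np.array(v) for k,v in c.items()})
m=(P[...,2]>.03)&(P[...,2]<.062)&(P[...,0]<.548)&(P[...,0]>.49)&(abs(P[...,1]-.1)<.05)
print(m.sum(),P[m].min(0),P[m].max(0),P[m].mean(0))
f=(P[...,2]>.066)&(P[...,2]<.074)&(P[...,0]<.58); print(cv2.minAreaRect(P[f][:,:2].astype(np.float32)))
E
```

```text
t: 0.68
eef_pos: [0.3624, 0.2905, 0.231]
orientation: [0.193, 0.981, -0.0, -0.0]
ft_force: [0.5, 0.2, 0.3]
finger_gap: 0.0854
grip_force: 0.0
t: 1.52
eef_pos: [0.5011, 0.1257, 0.2307]
orientation: [0.022, 1.0, -0.0, -0.001]
ft_force: [-0.5, -0.1, 0.9]
finger_gap: 0.0852
grip_force: 0.0
shift [-0.73 -0.61  2.02] turn [-0.   -0.01  0.02] tcp [0.5011 0.1257 0.2307]
432 [0.51442703 0.08930579 0.03410685] [0.54785901 0.11318099 0.05405921] [0.52679794 0.10184773 0.0481951 ]
((0.4784465432167053, 0.2032497227191925), (0.10972077399492264, 0.38779693841934204), 38.033809661865234)
```

View pics/w1.png

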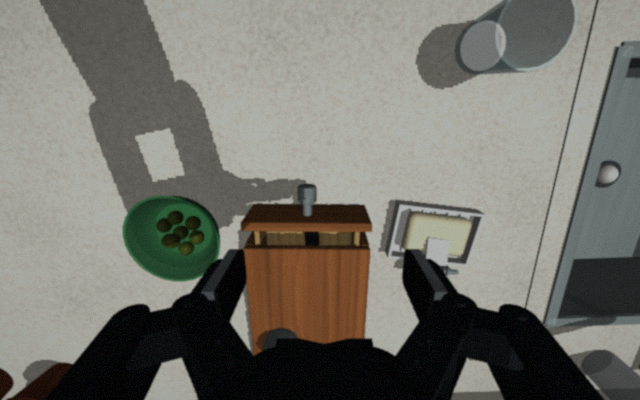

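The wrist view shows the knob at (307,190), pointing at the robot, between the dish at (170,237) and the soap holder at (440,235). The comb is in the gap at (312,238). Descending on the knob with the fingers half open.

```bash
python3 -m crank '[[-0.65,-0.59,0,0,0,0,0.4],[0,0,0.85,0,0,0,0.4],[0,0,0.85,0,0,0,0.4],[0,0,0.4,0,0,0,0.4],[0,0,0,0,0,0,0.4]]'; python3 - <<'E'
from h import *
go(.526,.101,.024)
E
```

```text
t: 1.98
eef_pos: [0.5235, 0.101, 0.1422]
orientation: [0.025, 1.0, -0.001, -0.004]
ft_force: [-0.1, -0.4, -0.9]
finger_gap: 0.0513
grip_force: 0.0
shift [-0.09  0.01  2.95] turn [-0.01 -0.07 -0.04] tcp [0.5235 0.101  0.1422]
```

```bash
python3 -m crank '[[-0.06,0,0.7,0,0,0,0.4],[0,0,0.7,0,0,0,0.4],[0,0,0.7,0,0,0,0.4],[0,0,0.6,0,0,0,0.4],[0,0,0.25,0,0,0,0.4],[0,0,0,0,0,0,0.4],[0,0,0,0,0,0,0.8],[0,0,0,0,0,0,0.9],[0,0,0,0,0,0,0.9],[0,0,0,0,0,0,0.9]]' 40;python3 -m crank '[[0,0,0,0,0,0,0.9],[0,0,0,0,0,0,0.9]]'
```

```text
t: 2.82
eef_pos: [0.5301, 0.1026, 0.0321]
orientation: [0.023, 1.0, 0.002, 0.002]
ft_force: [1.0, 5.5, 2.7]
finger_gap: 0.0227
grip_force: 39.4
t: 2.98
eef_pos: [0.5301, 0.1026, 0.0322]
orientation: [0.023, 1.0, 0.001, 0.002]
ft_force: [0.7, 5.6, 1.5]
finger_gap: 0.0223
grip_force: 39.4
```

```bash
python3 -m crank '[[0.3,0,0,0,0,0,0.9],[0.3,0,0,0,0,0,0.9],[0.3,0,0,0,0,0,0.9],[0.3,0,0,0,0,0,0.9],[0.3,0,0,0,0,0,0.9],[0.3,0,0,0,0,0,0.9],[0.3,0,0,0,0,0,0.9],[0.2,0,0,0,0,0,0.9],[0.1,0,0,0,0,0,0.9],[0,0,0,0,0,0,0.9]]'; python3 -m crank '[[0.1,0,0,0,0,0,0.9],[0.05,0,0,0,0,0,0.9],[0,0,0,0,0,0,0.9]]'
```

```text
t: 3.82
eef_pos: [0.4337, 0.1073, 0.0321]
orientation: [0.023, 1.0, 0.002, 0.003]
ft_force: [-0.6, 7.2, 2.9]
finger_gap: 0.023
grip_force: 41.2
t: 4.07
eef_pos: [0.4286, 0.1076, 0.0321]
orientation: [0.023, 1.0, 0.002, 0.003]
ft_force: [2.5, 7.0, 0.6]
finger_gap: 0.0225
grip_force: 40.8
```

```bash
for i in 1; do python3 -m crank '[[0.05,0,0,0,0,0,0.9],[0,0,0,0,0,0,0.9]]';  python3 -m crank '[[0.05,0,0,0,0,0,0.9],[0,0,0,0,0,0,0.9]]'; python3 -m crank '[[0.05,0,0,0,0,0,0.9],[0,0,0,0,0,0,0.9]]'; done | grep -E "eef|ft"
```

```text
eef_pos: [0.4286, 0.1076, 0.0323]
ft_force: [13.3, 7.3, -7.9]
eef_pos: [0.4286, 0.1076, 0.0324]
ft_force: [25.8, 8.5, -18.2]
eef_pos: [0.4266, 0.1077, 0.0328]
ft_force: [26.1, 7.3, -15.0]
```

At the stop (the force rises with no motion). Release, rise and look.

```bash
python3 -m crank '[[-0.1,0,0,0,0,0,0.4],[0,0,0,0,0,0,0.4],[0,0,0,0,0,0,0.4],[0,0,-0.5,0,0,0,0.4],[0,0,-0.8,0,0,0,0.4],[0,0,-0.8,0,0,0,0.4],[0,0,-0.8,0,0,0,0.4],[0,0,-0.8,0,0,0,0.4],[0,0,-0.8,0,0,0,0.4],[0,0,0,0,0,0,0.4]]'; python3 - <<'E'
from h import *
c=cam("wrist"); save(c,"w2"); P=cloud(c); np.savez("w2.npz",**{k:np.array(v) for k,v in c.items()})
print(pose()[:3,3])
g=c["color"].max(2)
m=((g<45)&(P[...,2]>.008)&(P[...,2]<.045)&(P[...,0]>.455)&(P[...,0]<.6)&(abs(P[...,1]-.1)<.06)).astype(np.uint8)
n,l,s,ce=cv2.connectedComponentsWithStats(m)
for i in range(1,n):
    if s[i,4]>40: q=P[l==i]; print(s[i],cv2.minAreaRect(q[:,:2].astype(np.float32)),np.median(q[:,2]))
f=(P[...,2]>.064)&(P[...,2]<.075)&(P[...,0]<.5)&(P[...,0]>.43)&(abs(P[...,1]-.1)<.09); print("panel",cv2.minAreaRect(P[f][:,:2].astype(np.float32)))
E
```

```text
t: 5.4
eef_pos: [0.4266, 0.1064, 0.2169]
orientation: [0.023, 1.0, 0.001, 0.006]
ft_force: [0.0, -0.2, 1.0]
finger_gap: 0.0516
grip_force: 0.0
[0.42586058 0.10620793 0.21352993]
[ 317  214   24   72 1194] ((0.542264461517334, 0.10689461976289749), (0.03289950266480446, 0.11623096466064453), 88.48065948486328) 0.022819338030756864
panel ((0.4580816924571991, 0.10499393194913864), (0.1591939628124237, 0.01260388270020485), 86.94862365722656)
```

View pics/w2.png

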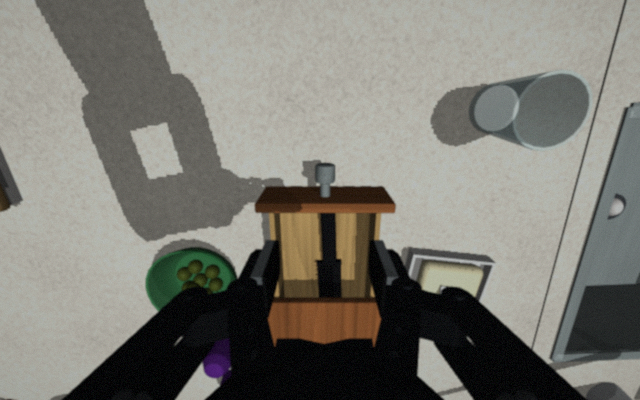

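The drawer is fully open. The comb handle is at (328, 213–262), and the wider toothed part begins at (329,262), near the box edge. Measuring the handle line.

```bash
python3 - <<'E'
from h import *
c=dict(np.load("w2.npz")); g=c["color"].max(2)
for v in range(208,298,8):
    u=np.nonzero(g[v,300:360]<45)[0]+300
    if len(u): a,b=ray(c,u[0],v,.024),ray(c,u[-1]+1,v,.024); print(v,u[0],u[-1],a.round(4)[:2],b.round(4)[:2],((a+b)/2).round(4)[:2])
go(.505,.105,.12)
E
```

```text
216 321 334 [0.4871 0.0994] [0.4879 0.1179] [0.4875 0.1086]
224 321 334 [0.4986 0.0988] [0.4995 0.1175] [0.4991 0.1082]
232 322 334 [0.5106 0.0996] [0.5114 0.1171] [0.511  0.1083]
240 322 334 [0.5227 0.099 ] [0.5235 0.1167] [0.5231 0.1078]
248 322 334 [0.535  0.0984] [0.5359 0.1163] [0.5354 0.1073]
256 323 335 [0.5477 0.0992] [0.5486 0.1172] [0.5482 0.1082]
264 317 339 [0.5603 0.0901] [0.5618 0.1224] [0.561  0.1063]
272 318 339 [0.5736 0.0908] [0.575  0.1221] [0.5743 0.1065]
280 318 340 [0.5871 0.0901] [0.5887 0.1232] [0.5879 0.1066]
288 319 340 [0.601  0.0908] [0.6025 0.1228] [0.6018 0.1068]
296 319 341 [0.6152 0.0901] [0.6168 0.1239] [0.616 0.107]
shift [-1.96  0.06  2.35] turn [ 0.01  0.06 -0.01] tcp [0.4259 0.1062 0.2135]
```

```bash
python3 -m crank '[[-0.7,0.05,0.6,0,0,0,0.5],[-0.7,0,0.6,0,0,0,0.5],[-0.6,0,0.6,0,0,0,0.5],[0,0,0.5,0,0,0,0.5],[0,0,0,0,0,0,0.5]]'; python3 - <<'E'
from h import *
go(.507,.108,.018)
c=cam("wrist"); save(c,"w3"); np.savez("w3.npz",**{k:np.array(v) for k,v in c.items()})
E
```

```text
t: 5.87
eef_pos: [0.5018, 0.1036, 0.1111]
orientation: [0.024, 1.0, -0.001, -0.005]
ft_force: [-1.3, 0.5, -0.2]
finger_gap: 0.0426
grip_force: 0.0
shift [-0.15  0.12  2.33] turn [-0.02 -0.09 -0.02] tcp [0.5018 0.1036 0.1111]
```

View pics/w3.png

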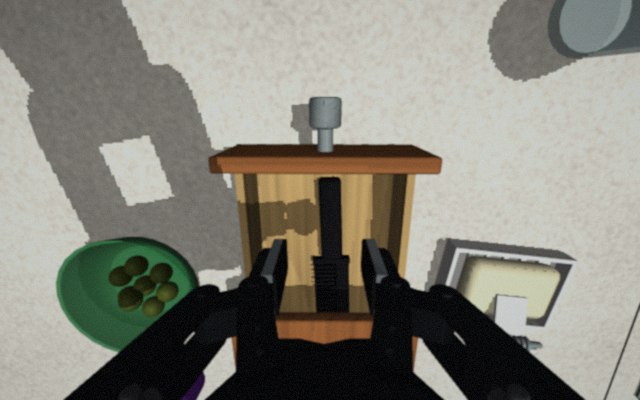

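The close view shows the butt at (329,178), clear of the panel, the teeth beginning at (331,257), and the fingers straddling the comb. Checking those points.

```bash
python3 - <<'E'
from h import *
c=dict(np.load("w3.npz"))
for u,v in((329,178),(330,215),(331,257)): print(ray(c,u,v,.025).round(4))
E
python3 -m crank '[[-0.12,0.1,0.6,0,0,0,0.5],[0,0,0.6,0,0,0,0.5],[0,0,0.4,0,0,0,0.5],[0,0,0.2,0,0,0,0.5],[0,0,0,0,0,0,0.5],[0,0,0,0,0,0,0.5]]'; python3 - <<'E'
from h import *
go(.507,.108,.018)
E
```

```text
[0.4785 0.1082 0.025 ]
[0.5126 0.1077 0.025 ]
[0.5552 0.1069 0.025 ]
t: 6.42
eef_pos: [0.51, 0.1082, 0.0469]
orientation: [0.023, 1.0, 0.0, 0.001]
ft_force: [0.4, -0.1, 0.5]
finger_gap: 0.0422
grip_force: 0.0
shift [ 0.08 -0.01  0.72] turn [ 0.    0.01 -0.01] tcp [0.51   0.1082 0.0469]
```

```bash
python3 -m crank '[[0.04,0,0.3,0,0,0,0.5],[0,0,0.25,0,0,0,0.5],[0,0,0.15,0,0,0,0.5],[0,0,0,0,0,0,0.5],[0,0,0,0,0,0,0.5]]' 40; python3 - <<'E'
from h import *
go(.507,.108,.018)
E
```

```text
t: 6.83
eef_pos: [0.5076, 0.1081, 0.0168]
orientation: [0.023, 1.0, -0.0, -0.001]
ft_force: [-0.6, -0.9, 0.6]
finger_gap: 0.0426
grip_force: 0.0
shift [ 0.01 -0.   -0.03] turn [-0.   -0.01 -0.01] tcp [0.5076 0.1081 0.0168]
```

```bash
python3 -m crank '[[0,0,0,0,0,0,0.7],[0,0,0,0,0,0,0.85],[0,0,0,0,0,0,0.95],[0,0,0,0,0,0,0.95],[0,0,0,0,0,0,0.95],[0,0,0,0,0,0,0.95],[0,0,0,0,0,0,0.95]]' 50
```

```text
t: 7.42
eef_pos: [0.5085, 0.1082, 0.018]
orientation: [0.023, 1.0, 0.0, 0.001]
ft_force: [0.8, 0.6, 5.2]
finger_gap: 0.0183
grip_force: 49.0
```

Grip holds at an 18 mm gap. Now raise the handle end about the toothed end to roughly 18°.

```bash
python3 -m crank '[[0,0,-0.235,0,0.44,0,0.95],[0,0,-0.235,0,0.44,0,0.95],[0,0,-0.235,0,0.44,0,0.95],[0,0,0,0,0,0,0.95]]'; cat >> h.py <<'E'
def comb():
    T=pose(); a=np.arcsin(-T[2,0]*-1); print("tilt",np.degrees(np.arctan2(T[2,0],-T[0,0])).round(1),"tcp",T[:3,3].round(4))
    # end: 170 mm along -tool x, ~3 mm below... 
    for n,d in(("butt",.03),("end",-.17)): print(n,(T@np.array([d,0,.002,1]))[:3].round(4))
E
python3 -c "
from h import *
comb()"
```

```text
t: 7.75
eef_pos: [0.5109, 0.1079, 0.0466]
orientation: [0.024, 0.997, 0.002, -0.079]
ft_force: [1.3, -0.3, -0.8]
finger_gap: 0.0183
grip_force: 48.4
tilt 9.0 tcp [0.5109 0.1079 0.0466]
butt [0.481  0.1093 0.0494]
end [0.6783 0.1    0.0179]
```

```bash
python3 -m crank '[[0,0,-0.235,0,0.44,0,0.95],[0,0,-0.225,0,0.44,0,0.95],[0,0,-0.225,0,0.44,0,0.95],[0,0,0,0,0,0,0.95]]'; 
python3 - <<'E'
from h import *
comb(); c=cam("wrist"); P=cloud(c); save(c,"w4"); np.savez("w4.npz",**{k:np.array(v) for k,v in c.items()})
E
```

```text
t: 8.08
eef_pos: [0.5161, 0.1076, 0.0722]
orientation: [0.023, 0.987, 0.004, -0.157]
ft_force: [0.1, 0.6, -0.5]
finger_gap: 0.0184
grip_force: 48.5
tilt 18.1 tcp [0.5161 0.1076 0.0722]
butt [0.487  0.109  0.0796]
end [0.6769 0.1    0.0174]
```

View pics/w4.png

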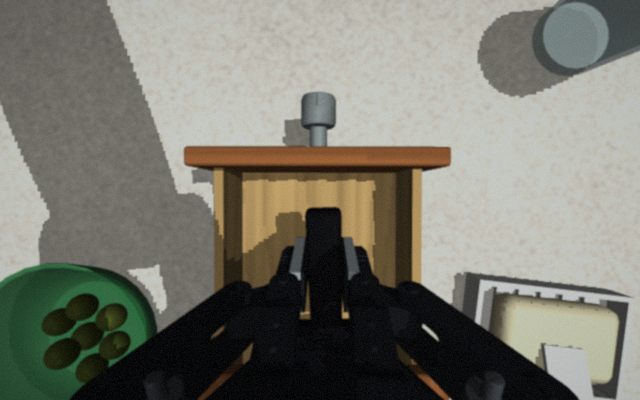

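The comb is held centrally in the pads with its butt raised at (323,210), ahead of the panel's height. Draw it out along the slant, in two stages.

```bash
python3 -m crank '[[0.1,0,-0.05,0,0,0,0.95],[0.3,0,0,0,0,0,0.95],[0.3,0,0,0,0,0,0.95],[0.3,0,0,0,0,0,0.95],[0,0,0,0,0,0,0.95]]'; 
python3 - <<'E'
from h import *
comb()
E
```

```text
t: 8.55
eef_pos: [0.4758, 0.1098, 0.0865]
orientation: [0.023, 0.987, 0.004, -0.158]
ft_force: [0.1, -0.1, 0.5]
finger_gap: 0.0183
grip_force: 48.5
tilt 18.1 tcp [0.4758 0.1098 0.0865]
butt [0.4467 0.1111 0.0939]
end [0.6366 0.1024 0.0317]
```

```bash
python3 -m crank '[[0.3,0,0,0,0,0,0.95],[0.3,0,0,0,0,0,0.95],[0.3,0,0,0,0,0,0.95],[0.3,0,0,0,0,0,0.95],[0.3,0,0,0,0,0,0.95],[0.3,0,0,0,0,0,0.95],[0.2,0,0,0,0,0,0.95],[0,0,0,0,0,0,0.95]]'; 
python3 - <<'E'
from h import *
comb()
E
```

```text
t: 9.22
eef_pos: [0.401, 0.1132, 0.1116]
orientation: [0.023, 0.987, 0.004, -0.157]
ft_force: [-0.5, -0.4, -0.9]
finger_gap: 0.0181
grip_force: 48.5
tilt 18.1 tcp [0.401  0.1132 0.1116]
butt [0.3719 0.1146 0.119 ]
end [0.5618 0.1058 0.0568]
```

```bash
python3 -m crank '[[0.12,0,-0.35,0,0,0,0.95],[0.23,0,-0.7,0,0,0,0.95],[0.23,0,-0.7,0,0,0,0.95],[0.23,0,-0.7,0,0,0,0.95],[0.2,0,-0.6,0,0,0,0.95],[0.12,0,-0.35,0,0,0,0.95],[0.1,0,-0.2,0,0,0,0.95],[0,0,0,0,0,0,0.95],[0,0,0,0,0,0,0.95],[0,0,0,0,0,0,0.95]]'; 
python3 - <<'E'
from h import *
comb(); c=cam("side"); save(c,"s5"); P=cloud(c)
m=(c["color"].max(2)<50)&(P[...,2]>.12)&(P[...,2]<.28)&(P[...,0]>.42)&(P[...,0]<.62)&(P[...,1]>.07)&(P[...,1]<.15)
q=P[m]; print(m.sum(), q.min(0),q.max(0), q[q[:,0].argmax()]); print(sense()["joint_vel"].round(4))
E
```

```text
t: 10.05
eef_pos: [0.3997, 0.1131, 0.262]
orientation: [0.023, 0.987, 0.004, -0.159]
ft_force: [-0.1, 1.0, -0.6]
finger_gap: 0.0179
grip_force: 48.6
tilt 18.3 tcp [0.3997 0.1131 0.262 ]
butt [0.3706 0.1145 0.2696]
end [0.5603 0.1055 0.2068]
279 [0.42008658 0.09108669 0.2107078 ] [0.56098529 0.12290668 0.26455102] [0.56098529 0.093479   0.21434832]
[ 0.0005 -0.0016 -0.005  -0.0002  0.0045 -0.0013]
```

View pics/s5.png

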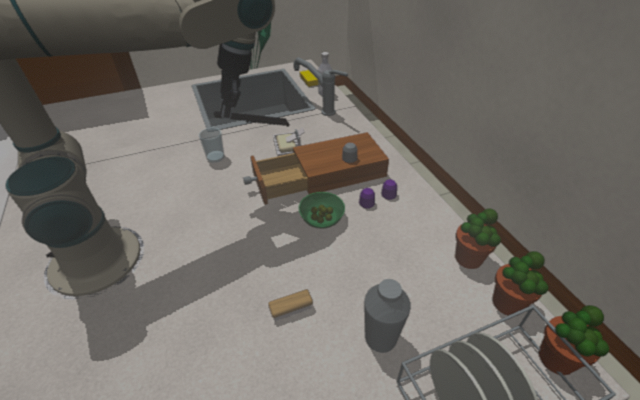

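The side view shows the comb held, from (240,115) to (288,123), clear above the open drawer at (275,178). The cap still stands at (350,152) and everything else is in place. The arm is still, so I hand in.

```bash
python3 -c "
from plant import *
print(close_job())"
```

```text
the job is handed in; nothing more can be done
None
```

The job is handed in after about 10 s of robot time: the drawer is fully open, and the comb is held still in the gripper with its lowest point about 13 cm above the box top. The cap and the other things still stood in place in the last picture.

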